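Wind up the mould press and lock its tension wheel with the pin

ROBOT

A 6-joint arm with a two-finger parallel gripper is mounted at the origin on the work surface. World frame = base frame: x ahead of the robot, y to its left, z up, the work surface at z = 0. Lengths are in mm, angles in rad, forces in N, time in s.
With the tool pointing down it reaches from about 275 to 750 mm from the base axis. Payload 10.2 kg.
Tool frame: the origin (TCP) lies at the very end of the fingers, on their centre line; the grasp point (between the pads) lies 19 mm behind it; z points along the fingers, y is the line along which they close (so a half turn about z gives the same grasp; the last joint's range is limited). The gripper opens to 85 mm and grips with 20 to 120 N. Pads are 22 mm wide; open, the fingers measure 114 mm over their backs; the gripper's body (76 mm by 85 mm) begins 54 mm behind the grasp point. The pads swing forward as they close: fully open they stand 13 mm farther back than shut.
Start: joints at [1.089, 0.313, 1.498, -0, 1.331, -0.223], TCP at [134.371, 507.519, 231.294] pointing down, gripper open.
Joint ranges: [-2.94, 2.94], [-0.97, 2.17], [0.19, 2.56], [-1.23, 4.37], [0.02, 3.11], [-2.88, 2.88]. Speed limits (rad/s): [2.39, 2.39, 3.01, 3.14, 3.14, 3.14].

INTERFACE

Orientations are given as a unit quaternion [w, x, y, z].
In Python, from rig import ctrl gives the robot as it stands.
- The arm moves only by the shell command python3 -m inch 'ROWS' [OPENING] [FORCE]. ROWS is text: rows parted by semicolons, each of 6 numbers parted by spaces: the shift along the tool's x, y, z in mm, then the turn, a rotation vector about the tool's x, y, z in units of 6 degrees (1.0 is 6 degrees). A call has exactly 10 rows; each row shifts and turns the commanded pose from where the row before left it, along the tool's axes as they then stand; what a row does not reach is not made up. A row lasts 1/12 s, in which the tool goes at most 41.7 mm and 7.16 degrees, less where a joint would pass 70% of its speed; a pose out of reach is approached as far as the arm can. A call with a gripper value outside its range is refused whole. OPENING is the opening, from 0 (shut) to 1 (fully open), set as the call begins (- or left out, the last holds). The fingers move at their own pace and stop on an object; FORCE is the grip in N (left out, the last holds). Time passes only in rows, so rows that do not move let the fingers close, or fill a call up. It gives the time, the measured TCP pose, the force, the opening and the grip force at its end, in the units of the state.
- ctrl.sense(): the state, without advancing time (a new reading comes with each control period).
- ctrl.capture(name): name is "scene" or "top" or "wrist"; returns a dict with "image" (420x560x3 uint8, red, green, blue), "intrinsics" (3x3 intrinsics, pixels), "D" ([k1, k2, p1, p2, k3] as OpenCV has them; the pictures are not rectified), "rvec" (rotation vector, rad) and "tvec" (3), from world to camera coordinates, as OpenCV has them. Camera axes: x right, y down, z forward; pixel columns grow to the right and rows downward; lengths in mm; the calibration is good to about 2 mm. A picture is of the moment at which its call begins. There is no depth.
- ctrl.finish_job(): hands the job in; it is judged then, once.
The state is a dict: "time_s": time; "joints": joint angles; "dq": joint speeds; "tau": joint torques, N m; "eef_pos": TCP position; "ee_rot": TCP orientation; "force": force on the tool from outside, world axes, zero at the start; "wrist_torque": the same for the moment, N m; "grip_width": opening from 0.0 (shut) to 1.0 (fully open); "grip_force": force on a finger pad.
Only numpy, scipy, OpenCV 4.12 (cv2) and the standard library are available. Lean on these libraries where they do the work, as an engineer would, in place of code of your own. Each camera call takes 0.05 s, during which the arm holds its last target. There are 200 camera calls.

TASK

The spring of the mould press holds its plate down in the square aluminium mould: put the orange-headed locking pin into the hole in the flat tension wheel and, with the pin, turn the wheel counter-clockwise (seen from above) against its spring, feeling for the hidden lock hole under the wheel, until the pin drops in. Push the pin fully home so that its head sits on the wheel, and let go, leaving the wheel locked and the plate raised. Press and push gently (never above 30 N on the press), do not wind the wheel on to its end stop, and leave everything else on the board where it is.

Things in the scene. Friction and masses are not known exactly. Their poses are not given: they have to be found in the camera images.
- pin: Locking pin: round steel shaft 10 mm in diameter, 28 mm long, with a chamfered foot; above it an orange square head 18 x 18 x 44 mm; 72 mm tall in all, about 60 g. Origin: centre of the foot (lower end); z runs up to the head; x and y are square to the head's flat sides. Starts upright in the dark wooden stand, its head's underside 6 mm above the stand's top.
- stand: Fixed dark wooden stand of the pin, 60 x 60 x 30 mm, with one hole 11.5 mm in diameter and 22 mm deep in its middle. Origin: centre of its underside, z up. The pin must be lifted at least 22 mm to leave it.
- press: Mould press, fixed. Origin: on the board's top below the wheel's axis; z up, x from wheel to mould. Grey base 170 mm wide, x -93 to +223 mm. Column at x 87 to 109 mm, 110 mm tall. Mould 100 x 100 x 45 mm centred at x 168 mm; the plate's arm is 103 mm high at rest and rises 18 mm per rad of wheel turn. Wheel between heights 60 and 70 mm. Pin fully home: foot at height 42 mm.
- track (a point): Point on the wheel's axis at the height of the flat steel track hidden under the wheel (58 mm above the board), on which the pin's foot slides. In the track is one lock hole, 13 mm in diameter, 22 mm deep, 55 mm from the axis. Its place varies and is not told: the wheel's hole comes over it at a wheel angle somewhere from 0.7 to 1.2 rad. Fully home the foot is 16 mm below the track.
- wheel_axis (a point): Centre of the tension wheel, on its axis at the height of its upper face (70 mm above the board). A steel hub 40 mm in diameter rises 14 mm above that. The wheel is a 12-sided aluminium disc 148 mm across with black studs round its rim.
- wheel_hole (a point): Centre of the mouth of the hole in the tension wheel, at the upper face, 55 mm from the axis; moves with the wheel. The through hole is 12 mm in diameter, the wheel 10 mm thick: a pin set in it meets the track 12 mm below the mouth. A red stripe leads from the hub to the hole. At rest the hole lies 110 degrees counter-clockwise of the press's x axis.
- wheel (a joint): Angle of the tension wheel, rad: 0 at rest, growing counter-clockwise seen from above, end stop at 1.6 (beyond 1.45 counts as wound on to the stop). A spring always drives it back to 0: 0.15 N m at 0, 0.29 N m at 1.2 rad, that is 2.6 to 5.3 N at the hole. Lightly damped. Its load makes the pin rub in the hole, so that about 4 N of a downward push is lost to friction; a push of about 10 N drops it in.
- paddle: Green hard silicone rice paddle, 170 mm long, 68 mm wide, 10 mm high, lying on the board; origin under its middle, x along it. Leave alone.
- cup: Glass measuring cup, 84 mm across, 95 mm high, handle on its y side; origin under its centre. Leave alone.
- chopstick_a: Red lacquered wooden chopstick, 225 x 8 x 8 mm, lying on the board; origin under its middle, x along it. Leave alone.
- chopstick_b: The other chopstick, alike.
- dish: Small blue ceramic dish, 90 mm across, 22 mm high; origin under its centre. Leave alone.
- spice: Closed amber spice jar, 44 mm across, 80 mm high; origin under its centre. Leave alone.
There are look-alikes about, which are no part of the job. Leave any white look-alike of the pin alone.

How it is judged (in metres and radians):
On the way, in this order (a step that is already met when the one before it is completed fails the run):
1. the pin stands in the hole of the tension wheel, the wheel still at rest (horizontal distance between pin and wheel_hole below 0.006 m and z of pin in the frame of press below 0.066 m and value of joint wheel below 0.25 rad), for 0.1 s.
2. the wheel has been turned past 0.5 rad with the pin in its hole, the pin still above the lock hole (horizontal distance between pin and wheel_hole below 0.006 m and z of pin in the frame of press between 0.053 and 0.066 m and value of joint wheel above 0.5 rad), for 0.1 s.
At the end, for the whole second after the job is handed in: The wheel stands still between 0.6 and 1.4 rad, held by the pin alone; the pin's foot is within 6 mm (horizontally) of the wheel's hole and less than 46 mm above the press's origin (head within 4 mm of sitting on the wheel), the pin within 0.2 rad of upright and at rest (value of joint wheel between 0.6 and 1.4 rad and horizontal distance between pin and wheel_hole below 0.006 m and z of pin in the frame of press below 0.046 m and angle between pin's own z axis and vertical below 0.2 rad and linear speed of pin below 0.02 m/s and velocity of joint wheel between -0.05 and 0.05 rad/s); the robot touches nothing.
It fails at once if the pin pushes on the press (wheel, track or any part of it) with more than 30 N (contact force between pin and press above 30 N).
It fails at once if the robot itself pushes on the press with more than 30 N (contact force between any of the fingers, the arm and press above 30 N).
It fails at once if the wheel is wound on to its end stop (beyond 1.45 rad) (value of joint wheel above 1.45 rad).
It fails at once if the paddle, cup, a chopstick, the dish or the spice jar is moved more than 20 mm (distance of any of paddle, cup, chopstick_a, chopstick_b, dish, spice from where it was at the start of the episode above 0.02 m).
It also fails if it takes over 72 s, if anything falls off the work surface, if the arm or the gripper's body presses on something with over 40 N, if the wrist force passes 120 N, or if a joint passes its speed limit or range.

## Working session

There is one attempt and no reset: what is moved stays moved. The work goes in short steps, Python scripts to look and compute and a shell command to move; the robot and the scene stay as the last step left them, time stands still between calls to the robot, and variables do not carry over. Pictures are saved under pics/ and viewed, at most 10 in all, crops included, and the job is handed in when it is done.

```bash
ls; mkdir -p pics; python3 - <<'E'
from rig import ctrl
import cv2,pickle
s=ctrl.sense(); print(s)
d={}
for n in("scene","top"):
    c=ctrl.capture(n); d[n]=c
    cv2.imwrite(f"pics/{n}0.png",c["image"][:,:,::-1])
    print(n,c["intrinsics"],c["D"],c["rvec"],c["tvec"])
pickle.dump(d,open("d0.pkl","wb"))
E
```

```text
pics
{'time_s': 0.0, 'joints': array([ 1.08861179e+00,  3.13407454e-01,  1.49843204e+00, -8.69057450e-06,
        1.33102263e+00, -2.23375939e-01]), 'dq': array([ 0.00044865,  0.00079106,  0.00050844, -0.00034666,  0.00105322,
        0.00045173]), 'tau': array([ 7.12545698e-04, -4.12268579e+01, -2.59742385e+01, -1.27720778e-04,
        4.14270413e-03, -1.78933544e-05]), 'eef_pos': array([134.23963858, 507.27632505, 230.75875201]), 'ee_rot': array([-2.15346454e-04,  1.29042395e-01,  9.91638874e-01, -5.97105502e-04]), 'force': array([ 0.28816683, -0.2563081 ,  0.12980807]), 'wrist_torque': array([-0.05602666,  0.01214011, -0.05142789]), 'grip_force': 0.0, 'grip_width': 0.9997457799990107}
scene [[500.0812443    0.         280.422459  ]
 [  0.         500.0812443  209.74958751]
 [  0.           0.           1.        ]] [-0.0077681  0.         0.         0.         0.       ] [ 2.00082385  1.15905791 -0.58383856] [-253.41868592 -174.27699091 1598.84682599]
top [[496.50432105   0.         279.74337492]
 [  0.         496.50432105 212.62816695]
 [  0.           0.           1.        ]] [0.05810902 0.         0.         0.         0.        ] [ 2.09997778 -2.15691347  0.18076033] [  31.64544466  491.04610457 1451.49123278]
```

View pics/scene0.png

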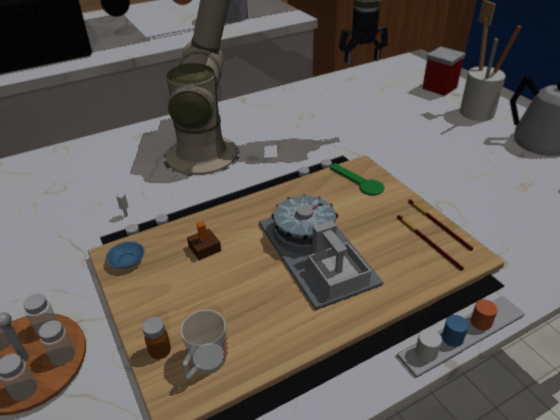

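View pics/top0.png

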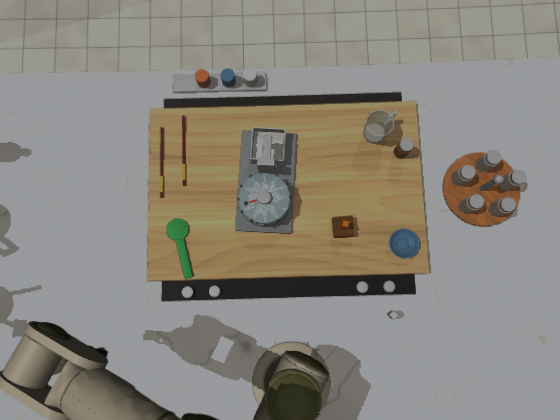

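The pin with the orange head is at scene (201,231) and top (345,224), in the dark stand. The look-alike is the white pin at scene (122,203) and top (393,315), off the board. I choose the orange one, because its head is orange and it stands in the dark wooden stand. The wheel is at top (265,199), with its red stripe pointing left. I'll confirm with an enlarged crop and triangulate.

```bash
cat > h.py <<'E'
import numpy as np,cv2,pickle
def cam(c):
    R=cv2.Rodrigues(np.array(c["rvec"],float))[0]; t=np.array(c["tvec"],float).ravel()
    return np.array(c["intrinsics"]),np.array(c["D"],float),R,t
def ray(c,uv):
    K,D,R,t=cam(c); p=cv2.undistortPoints(np.array([[uv]],float),K,D)[0,0]
    d=R.T@np.array([p[0],p[1],1]); return -R.T@t,d/np.linalg.norm(d)
def plane(c,uv,z):
    o,d=ray(c,uv); return o+d*(z-o[2])/d[2]
def tri(c1,u1,c2,u2):
    A=[];b=[]
    for o,d in(ray(c1,u1),ray(c2,u2)):
        P=np.eye(3)-np.outer(d,d);A.append(P);b.append(P@o)
    p,r,_,_=np.linalg.lstsq(np.vstack(A),np.hstack(b),rcond=None); return p,np.sqrt(r)
def proj(c,p):
    K,D,R,t=cam(c); return cv2.projectPoints(np.array([p],float),np.array(c["rvec"],float),t,K,D)[0].ravel()
def blobs(c,lo,hi,amin=8):
    h=cv2.cvtColor(c["image"],cv2.COLOR_RGB2HSV); m=cv2.inRange(h,np.array(lo),np.array(hi))
    n,l,s,ce=cv2.connectedComponentsWithStats(m)
    return [(s[i].tolist(),ce[i].round(1).tolist()) for i in range(1,n) if s[i][4]>=amin],m
E
python3 - <<'E'
from h import *
np.set_printoptions(precision=1,suppress=True)
d=pickle.load(open("d0.pkl","rb"));S,T=d["scene"],d["top"]
for n,c in d.items(): print(n,"orange",blobs(c,(3,170,120),(14,255,255))[0]); print(n,"red",blobs(c,(165,110,70),(180,255,255),4)[0],blobs(c,(0,110,70),(3,255,255),4)[0])
def crop(c,x,y,w,h,k):return cv2.resize(c["image"][y:y+h,x:x+w,::-1],(w*k,h*k),interpolation=cv2.INTER_CUBIC)
a=crop(T,230,120,130,120,3);b=crop(S,255,180,130,120,3)
e=crop(T,320,200,65,65,3);f=crop(S,175,210,65,65,3)
e2=np.hstack([e,f]);g=np.hstack([a,b]);
e2=np.hstack([e2,np.zeros((195,g.shape[1]-e2.shape[1],3),np.uint8)])
cv2.imwrite("pics/crop1.png",np.vstack([g,e2]))
E
```

```text
scene orange [([197, 221, 8, 6, 34], [200.4, 223.4]), ([477, 300, 19, 15, 192], [485.9, 307.4])]
scene red [] [([313, 207, 3, 2, 4], [314.0, 207.5])]
top orange []
top red [] [([183, 125, 1, 4, 4], [183.0, 126.5]), ([161, 132, 1, 7, 7], [161.0, 135.0]), ([161, 140, 1, 7, 7], [161.0, 143.0]), ([161, 148, 1, 9, 9], [161.0, 152.0]), ([161, 158, 2, 5, 6], [161.2, 159.8]), ([161, 168, 1, 6, 6], [161.0, 170.5]), ([161, 193, 1, 4, 4], [161.0, 194.5]), ([250, 200, 7, 3, 11], [252.6, 200.8])]
```

View pics/crop1.png

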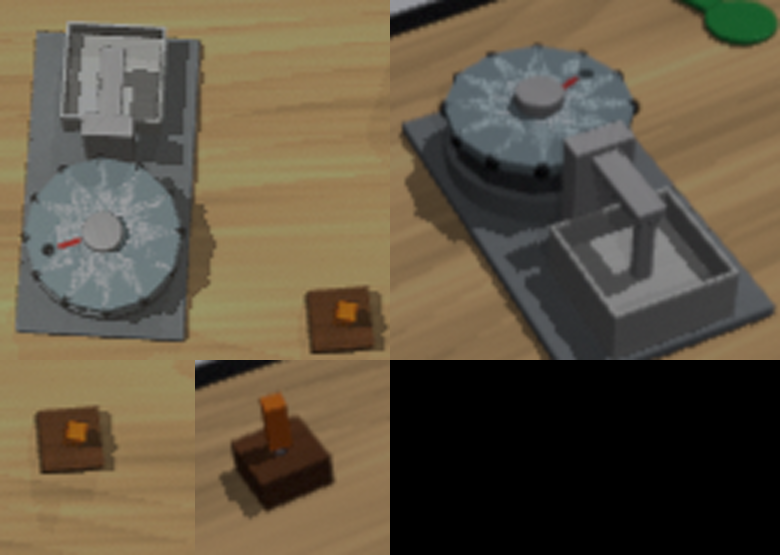

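The crops confirm the orange-headed pin in the dark stand, with its head top at top (345.7,224) and scene (200.7,223.3). The wheel's hole is at top (246,203) and scene (320.7,204.7), with the stripe leading to it. The hub top is at top (264.5,196.3) and scene (304.7,209).

```bash
python3 - <<'E'
from h import *
np.set_printoptions(precision=1,suppress=True)
d=pickle.load(open("d0.pkl","rb"));S,T=d["scene"],d["top"]
def show(n,t,s): p,r=tri(T,t,S,s); print(n,p,r); return p
p=show("pintop",(345.7,223.7),(200.7,223.3))
hole=show("hole",(246,203),(320.7,204.7)); hub=show("hub",(264.5,196.5),(304.7,209))
# orange head in top view
b,m=blobs(T,(10,150,120),(20,255,255),15); print([x for x in b if 320<x[1][0]<370 and 200<x[1][1]<250])
m=m.copy(); m[:, :335]=0; m[:,360:]=0; m[:210]=0; m[240:]=0
print(cv2.minAreaRect(np.argwhere(m)[:,::-1].astype(np.float32)))
# corners of the press base, bottom: top px (crop/3+off)
for q in [(37,32),(200,42),(185,338),(17,330)]:
    print(plane(T,(q[0]/3+230,q[1]/3+120),38))
# board corners both views
show("boardL",(427,277),(93,262));show("boardR",(148,280),(366,163));show("boardB",(150,109),(497,262))
v=hole-hub;print(np.hypot(*v[:2]),np.degrees(np.arctan2(v[1],v[0])))
E
```

```text
pintop [ 443.  -168.5  109.3] [1.]
hole [513.9 116.9  97.4] [1.9]
hub [527.8  62.2 115.8] [1.9]
[([342, 221, 7, 6, 33], [345.2, 223.3])]
((345.0, 223.5), (5.0, 6.0), 90.0)
[754.  127.9  38. ]
[738.5 -40.4  38. ]
[430.6 -15.6  38. ]
[443.3 152.1  38. ]
boardL [ 292.6 -419.2  -19. ] [6.8]
boardR [304.5 422.5  -1.8] [1.3]
boardB [831.7 411.9  25.7] [9.8]
56.505623332087744 104.30440523206252
```

Heights agree with a board top at about 28–30 mm, hole radius 56.5 (expected 55), and press x axis at about -4.7°. That puts the wheel axis near (528.7, 61.5). Moving above the pin.

```bash
python3 -m inch '-20 -24 0 0 0 0;-25 -31 0 0 0 0;-25 -31 0 0 0 0;-25 -31 0 0 0 0;-25 -31 0 0 0 0;-25 -31 0 0 0 0;-25 -31 0 0 0 0;-25 -31 0 0 0 0;-25 -31 0 0 0 0;-25 -31 0 0 0 0' 0.6 40 && python3 -m inch '-25 -30 2 0 0 0;-25 -30 2 0 0 0;-25 -30 2 0 0 0;-25 -30 2 0 0 0;-25 -30 2 0 0 0;-25 -30 2 0 0 0;-25 -30 2 0 0 0;-25 -30 2 0 0 0;-27 -32 2 0 0 0;0 0 0 0 0 0'
cat > look.py <<'E'
import sys
from h import *
from rig import ctrl
c=ctrl.capture("wrist"); s=ctrl.sense()
pickle.dump((c,s),open(sys.argv[1]+".pkl","wb")); cv2.imwrite(f"pics/{sys.argv[1]}.png",c["image"][:,:,::-1])
np.set_printoptions(precision=3,suppress=True)
print(s["time_s"],s["eef_pos"],s["ee_rot"],s["force"],s["grip_width"])
E
python3 look.py w1
```

```text
time_s: 0.93
eef_pos: [293.7, 150.2, 231.3]
ee_rot: [0.0, 0.129, 0.992, 0.0]
force: [1.0, -0.1, -1.1]
grip_width: 0.605
grip_force: 0.0
time_s: 1.77
eef_pos: [444.8, -174.1, 211.9]
ee_rot: [-0.0, 0.131, 0.991, -0.0]
force: [1.1, 0.7, -1.3]
grip_width: 0.603
grip_force: 0.0
1.8167 [ 443.722 -171.293  212.091] [-0.001  0.131  0.991  0.   ] [ 0.289  0.598 -0.264] 0.6040610186666648
```

View pics/w1.png

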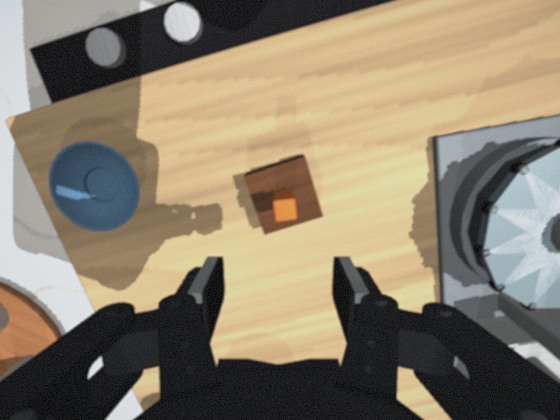

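The wrist view shows the orange head at (285,209) in the stand, nearly square to the fingers. The wheel is at the right edge. Now measuring the head's centre and yaw.

```bash
python3 - <<'E'
from h import *
from scipy.spatial.transform import Rotation as Ro
np.set_printoptions(precision=2,suppress=True)
c,s=pickle.load(open("w1.pkl","rb"))
h=cv2.cvtColor(c["image"],cv2.COLOR_RGB2HSV)
print(h[209,285],h[200,276],h[219,285],h[219,275])
b,m=blobs(c,(5,170,190),(22,255,255),50);print(b)
b2,m2=blobs(c,(5,170,100),(22,255,255),50);print(b2)
for mm in (m,m2):
    mm[:,:255]=0;mm[:,320:]=0;mm[:180]=0;mm[235:]=0
    r=cv2.minAreaRect(np.argwhere(mm>0)[:,::-1].astype(np.float32));print(r)
    q=np.array([plane(c,p,109) for p in cv2.boxPoints(r)]);print(q.mean(0));e=np.diff(q[:,:2],axis=0);print(np.hypot(*e.T),np.degrees(np.arctan2(e[:,1],e[:,0])))
q=s["ee_rot"];R=Ro.from_quat([q[1],q[2],q[3],q[0]]).as_matrix();print(R)
d=q_=None
from numpy import *
E
```

```text
[ 15 168 224] [ 12 180 177] [ 14 182 216] [ 11 171 171]
[([274, 199, 23, 22, 265], [283.6, 210.6])]
[([272, 189, 26, 33, 446], [283.2, 205.2])]
((284.8153991699219, 209.52310180664062), (20.589765548706055, 21.085905075073242), 82.87498474121094)
[ 442.35 -168.49  109.  ]
[16.4  16.68 16.69] [ 82.31  -7.3  -97.55]
((283.77166748046875, 204.76588439941406), (30.94363784790039, 23.036666870117188), 81.25383758544922)
[ 438.51 -168.31  109.  ]
[17.78 24.86 18.25] [ 83.89  -5.71 -95.86]
[[-0.97  0.26 -0.  ]
 [ 0.26  0.97  0.  ]
 [ 0.    0.   -1.  ]]
```

```bash
python3 -m inch '0 0 5 0 0 -0.63;0 0 10 0 0 -0.62;1 0.5 18 0 0 0;0 0 20 0 0 0;0 0 20 0 0 0;0 0 20 0 0 0;0 0 20 0 0 0;0 0 16 0 0 0;0 0 8 0 0 0;0 0 4 0 0 0' 0.6 40 && python3 -m inch '0 0 0 0 0 0;0 0 0 0 0 0;0 0 0 0 0 0;0 0 0 0 0 0;0 0 0 0 0 0;0 0 0 0 0 0;0 0 0 0 0 0;0 0 0 0 0 0;0 0 0 0 0 0;0 0 0 0 0 0' 0.0 40; python3 look.py w2
```

```text
time_s: 2.65
eef_pos: [441.9, -167.3, 71.6]
ee_rot: [-0.001, 0.064, 0.998, 0.0]
force: [-0.4, -0.1, 0.5]
grip_width: 0.603
grip_force: 0.0
time_s: 3.48
eef_pos: [442.9, -168.6, 73.2]
ee_rot: [0.001, 0.064, 0.998, -0.0]
force: [-0.0, 0.9, 6.4]
grip_width: 0.206
grip_force: 42.8
3.5333 [ 442.911 -168.573   73.137] [ 0.001  0.064  0.998 -0.   ] [-0.929  0.149  7.139] 0.20688299408384977
```

Gripped (opening 0.207, about 17.6 mm, matches the head). Lifting and carrying to above the wheel hole.

```bash
python3 -m inch '0 0 -5 0 0 0;0 0 -12 0 0 0;0 0 -20 0 0 0;0 0 -20 0 0 0;0 0 -20 0 0 0;0 0 -15 0 0 0;-3 20 -8 0 0 0;-4 30 0 0 0 0;-4 30 0 0 0 0;-4 30 0 0 0 0' 0.0 60 && python3 -m inch '-4 30 0 0 0 0;-4 30 0 0 0 0;-4 30 0 0 0 0;-4 30 0 0 0 0;-3 25 0 0 0 0;0 20 0 0 0 0;0 11 0 0 0 0;0 5 0 0 0 0;0 0 0 0 0 0;0 0 0 0 0 0'; python3 look.py w3
```

```text
time_s: 4.37
eef_pos: [471.4, -59.9, 172.7]
ee_rot: [0.0, 0.064, 0.998, -0.0]
force: [0.7, 0.1, -1.0]
grip_width: 0.197
grip_force: 59.2
time_s: 5.2
eef_pos: [513.2, 115.3, 172.3]
ee_rot: [-0.0, 0.064, 0.998, -0.0]
force: [-0.5, 0.6, -1.2]
grip_width: 0.206
grip_force: 59.2
5.25 [513.256 115.054 172.341] [-0.     0.064  0.998 -0.   ] [0.2   0.171 0.139] 0.1999401448225654
```

View pics/w3.png

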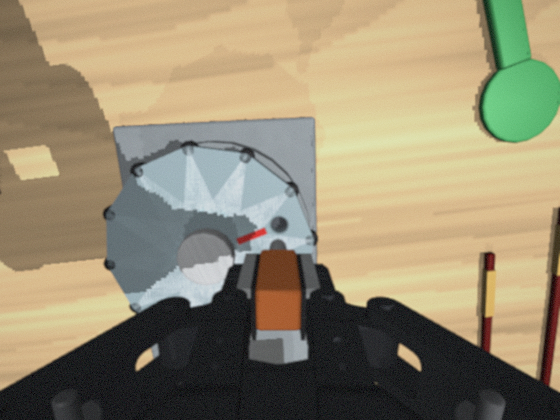

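The hole is at (279,224), and the pin's shaft and foot show at about (278,244), below the head. Casting rays for both.

```bash
python3 - <<'E'
from h import *
np.set_printoptions(precision=1,suppress=True)
c,s=pickle.load(open("w3.pkl","rb"))
g=cv2.cvtColor(c["image"],cv2.COLOR_RGB2GRAY)
print(g[210:256:2,262:298:2])
e=s["eef_pos"]
for z in(98,99.5,101): print(z,plane(c,(279,224),z))
print("hub",plane(c,(206,257),113.5))
print("foot",proj(c,e-[0,0,35.5]), "edge", proj(c,e-[5,0,35.5]),proj(c,e-[0,5,35.5]),proj(c,e+[0,5,-35.5]),"underside",proj(c,e+[-5,0,-7]))
E
```

```text
[[209 205 200 200 197 196 201 195 188 179 180 181 182 181 180 181 184 180]
 [207 199 200 196 201 199 200 186 179 180 179 185 180 183 182 179 182 178]
 [205 194 198 193 201 196 188 176 176 177 180 182 181 180 179 181 182 183]
 [212 197 196 199 197 181 165 145 127 129 149 174 184 183 181 180 181 183]
 [200 197 196 204 193 154 115  97  88  67  78 113 163 178 182 176 180 178]
 [203 202 203 196 167 116  90  96  86  61  58  65 113 169 180 177 179 182]
 [207 206 201 180 144  99  95  94  90  59  58  58  86 153 180 181 180 182]
 [205 202 185 173 133  90  92  86  78  61  53  58  73 142 178 178 181 181]
 [197 186 176 175 138  87  90  85  61  56  57  59  85 149 179 181 181 179]
 [151 136 171 178 160 109  86  68  62  60  65  71 111 162 180 180 179 181]
 [103 115 155 179 172 145 104  76  75  74  75 102 137 177 179 180 181 180]
 [107 104 144 179 176 171 152 130 112 112 126 151 177 181 181 176 179 182]
 [122 148 174 188 186 184 182 174 169 171 176 176 178 181 179 181 179 176]
 [179 188 191 189 198 194 198 203 199 201 196 197 194 186 185 181 183 183]
 [196 199 202 199 209 203 200 179 174 195 202 213 209 196 202 200 196 199]
 [190 201 199 198 209 181 131 108  99 113 157 206 209 199 204 206 200 209]
 [187 195 198 201 186 114  83  86  88  86  93 157 202 205 205 207 205 205]
 [188 201 199 199 144  82  85  90  87  83  78 107 183 207 209 205 203 206]
 [193 199 198 195 113  82  87  92  86  84  80  82 161 208 209 208 207 197]
 [187 186 184 168 100  83  87  92  84  81  78  74 138 193 199 192 185 181]
 [134 110 106 104  77  73  77  71  75  74  74  79  90 114 109 104 136 179]
 [ 79  70  71  74  71  78  76  71  70  69  75  68  72  73  76  65  90 152]
 [ 71  72  71  70  70  74  74  67  68  73  65  70  70  75  66  75  67  77]]
98 [512.3 115.6  98. ]
99.5 [511.9 115.6  99.5]
101 [511.4 115.7 101. ]
hub [524.4  64.6 113.5]
foot [278.4 245.1] edge [277.3 237.2] [270.  246.2] [286.9 244.1] underside [277.1 256.4]
```

```bash
python3 -m inch '0 0 3 0 0 0;1.2 0.3 5 0 0 0;0 0 6 0 0 0;0 0 5 0 0 0;0 0 4 0 0 0;0 0 3 0 0 0;0 0 2 0 0 0;0 0 0 0 0 0;0 0 0 0 0 0;0 0 0 0 0 0'; python3 look.py w4; python3 - <<'E'
from h import *
np.set_printoptions(precision=1,suppress=True)
c,s=pickle.load(open("w4.pkl","rb"));e=s["eef_pos"]
print("foot",proj(c,e-[0,0,35.5]),"edge",proj(c,e-[5,0,35.5]),"mouth below foot",proj(c,[e[0],e[1],99.5]))
cv2.imwrite("pics/w4c.png",cv2.resize(c["image"][180:280,220:340,::-1],(720,600),interpolation=cv2.INTER_CUBIC))
E
```

```text
time_s: 6.08
eef_pos: [512.3, 116.5, 144.5]
ee_rot: [0.0, 0.064, 0.998, 0.0]
force: [-0.1, -0.1, -1.0]
grip_width: 0.201
grip_force: 59.2
6.1333 [512.302 116.472 144.558] [0.    0.064 0.998 0.   ] [ 0.533 -0.026 -0.481] 0.19951777344498264
foot [278.8 245. ] edge [277.7 237.1] mouth below foot [278.7 239.5]
```

View pics/w4c.png

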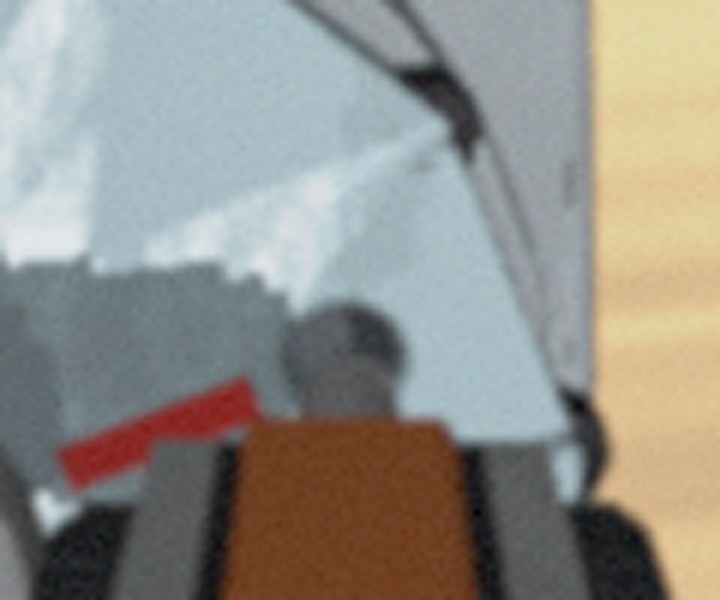

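The hole's centre is at about (277.8,239.8) and the foot axis at col 278.2, against an expected mouth of (278.7,239.5). It is aligned within about 0.5 mm, so I'll descend gently.

```bash
python3 -m inch '0 -0.3 2 0 0 0;0 0 2 0 0 0;0 0 2 0 0 0;0 0 1.5 0 0 0;0 0 1 0 0 0;0 0 1 0 0 0;0 0 0.5 0 0 0;0 0 0.5 0 0 0;0 0 0.5 0 0 0;0 0 0 0 0 0'
```

```text
time_s: 6.97
eef_pos: [512.1, 116.2, 133.3]
ee_rot: [-0.0, 0.064, 0.998, 0.0]
force: [-0.2, -1.4, -0.3]
grip_width: 0.202
grip_force: 59.2
```

```bash
python3 -m inch '0 0 0.3 0 0 0;0 0 0.3 0 0 0;0 0 0.4 0 0 0;0 0 0.4 0 0 0;0 0 0.4 0 0 0;0 0 0.4 0 0 0;0 0 0.4 0 0 0;0 0 0.4 0 0 0;0 0 0 0 0 0;0 0 0 0 0 0'
```

```text
time_s: 7.8
eef_pos: [512.1, 116.2, 130.3]
ee_rot: [-0.0, 0.064, 0.998, 0.0]
force: [-0.4, 0.7, -0.4]
grip_width: 0.201
grip_force: 59.2
```

No contact force 4–5 mm below the mouth, so the pin is in the hole. Feeling for the track.

```bash
python3 -m inch '0 0 0.6 0 0 0;0 0 0.6 0 0 0;0 0 0.6 0 0 0;0 0 0.6 0 0 0;0 0 0.6 0 0 0;0 0 0.5 0 0 0;0 0 0.5 0 0 0;0 0 0.3 0 0 0;0 0 0.2 0 0 0;0 0 0 0 0 0'
```

```text
time_s: 8.63
eef_pos: [512.1, 116.2, 125.8]
ee_rot: [0.0, 0.064, 0.998, -0.0]
force: [-0.1, 0.1, -0.1]
grip_width: 0.2
grip_force: 59.2
```

```bash
python3 -m inch '0 0 0.3 0 0 0;0 0 0.3 0 0 0;0 0 0.3 0 0 0;0 0 0.3 0 0 0;0 0 0.3 0 0 0;0 0 0 0 0 0;0 0 0 0 0 0;0 0 0 0 0 0;0 0 0 0 0 0;0 0 0 0 0 0'
```

```text
time_s: 9.47
eef_pos: [512.1, 116.2, 124.3]
ee_rot: [0.0, 0.064, 0.998, 0.0]
force: [-0.2, 0.2, -0.7]
grip_width: 0.206
grip_force: 59.2
```

```bash
python3 -m inch '0 0 0.3 0 0 0;0 0 0.3 0 0 0;0 0 0.3 0 0 0;0 0 0.3 0 0 0;0 0 0.2 0 0 0;0 0 0 0 0 0;0 0 0 0 0 0;0 0 0 0 0 0;0 0 0 0 0 0;0 0 0 0 0 0'
```

```text
time_s: 10.3
eef_pos: [512.2, 116.2, 123.2]
ee_rot: [0.0, 0.064, 0.998, 0.0]
force: [-1.9, -0.9, 5.4]
grip_width: 0.206
grip_force: 59.9
```

```bash
python3 -m inch '0 0 0.2 0 0 0;0 0 0.2 0 0 0;0 0 0.2 0 0 0;0 0 0.2 0 0 0;0 0 0 0 0 0;0 0 0 0 0 0;0 0 0 0 0 0;0 0 0 0 0 0;0 0 0 0 0 0;0 0 0 0 0 0'
```

```text
time_s: 11.13
eef_pos: [512.3, 116.2, 123.1]
ee_rot: [0.0, 0.064, 0.998, -0.0]
force: [-2.5, 0.1, 11.3]
grip_width: 0.204
grip_force: 60.8
```

The track is at TCP z 123.2, foot about 58 mm above the board as it must be. Vertical stiffness is about 7.5 N/mm. Working out the arc increments in tool axes.

```bash
python3 - <<'E'
import numpy as np
np.set_printoptions(precision=2,suppress=True)
t0=np.radians(105.3);C=np.array([526.7,63.1]);X=np.array([-.9918,.1277]);Y=np.array([.1277,.9918])
f=lambda a:C+55*np.array([np.cos(t0+a),np.sin(t0+a)])
for st,a0,a1 in((.05,0,.65),(.02,.64,1.3)):
    for a in np.arange(a0,a1-1e-6,st):
        d=f(a+st)-f(a);print(round(a+st,2),f(a+st),np.array([d@X,d@Y]))
E
```

```text
0.05 [509.55 115.36] [ 2.51 -1.12]
0.1 [506.96 114.44] [ 2.45 -1.25]
0.15 [504.42 113.39] [ 2.39 -1.37]
0.2 [501.94 112.21] [ 2.31 -1.48]
0.25 [499.51 110.91] [ 2.24 -1.6 ]
0.3 [497.16 109.49] [ 2.16 -1.71]
0.35 [494.88 107.96] [ 2.07 -1.81]
0.4 [492.67 106.31] [ 1.97 -1.91]
0.45 [490.56 104.56] [ 1.88 -2.01]
0.5 [488.53 102.7 ] [ 1.77 -2.1 ]
0.55 [486.6  100.74] [ 1.67 -2.19]
0.6 [484.77  98.69] [ 1.55 -2.27]
0.65 [483.04  96.55] [ 1.44 -2.34]
0.66 [482.71  96.11] [ 0.55 -0.95]
0.68 [482.06  95.23] [ 0.53 -0.96]
0.7 [481.42  94.33] [ 0.51 -0.97]
0.72 [480.81  93.41] [ 0.49 -0.98]
0.74 [480.21  92.49] [ 0.47 -0.99]
0.76 [479.63  91.55] [ 0.45 -1.  ]
0.78 [479.07  90.61] [ 0.43 -1.01]
0.8 [478.53  89.65] [ 0.41 -1.02]
0.82 [478.01  88.68] [ 0.39 -1.03]
0.84 [477.51  87.7 ] [ 0.37 -1.03]
0.86 [477.03  86.71] [ 0.35 -1.04]
0.88 [476.56  85.72] [ 0.33 -1.05]
0.9 [476.12  84.71] [ 0.31 -1.06]
0.92 [475.7   83.69] [ 0.29 -1.06]
0.94 [475.3   82.67] [ 0.27 -1.07]
0.96 [474.92  81.64] [ 0.25 -1.07]
0.98 [474.56  80.6 ] [ 0.22 -1.08]
1.0 [474.22  79.55] [ 0.2  -1.08]
1.02 [473.9  78.5] [ 0.18 -1.08]
1.04 [473.6   77.44] [ 0.16 -1.09]
1.06 [473.33  76.37] [ 0.14 -1.09]
1.08 [473.07  75.3 ] [ 0.12 -1.09]
1.1 [472.84  74.23] [ 0.09 -1.1 ]
1.12 [472.63  73.15] [ 0.07 -1.1 ]
1.14 [472.44  72.07] [ 0.05 -1.1 ]
1.16 [472.27  70.98] [ 0.03 -1.1 ]
1.18 [472.12  69.89] [ 0.01 -1.1 ]
1.2 [472.   68.8] [-0.02 -1.1 ]
1.22 [471.89  67.7 ] [-0.04 -1.1 ]
1.24 [471.81  66.6 ] [-0.06 -1.1 ]
1.26 [471.75  65.51] [-0.08 -1.1 ]
1.28 [471.72  64.41] [-0.1 -1.1]
1.3 [471.7   63.31] [-0.13 -1.09]
```

```bash
python3 -m inch '0 0 -0.6 0 0 0;1.3 -0.5 0 0 0 0;1.25 -0.6 0 0 0 0;2.45 -1.25 0 0 0 0;2.4 -1.35 0 0 0 0;2.3 -1.5 0 0 0 0;2.25 -1.6 0 0 0 0;1 -0.8 0 0 0 0;0 0 0 0 0 0;0 0 0 0 0 0' && python3 -c "
from rig import ctrl;s=ctrl.sense();print(s['force'],s['wrist_torque'],s['eef_pos'])"
```

```text
time_s: 11.97
eef_pos: [499.5, 110.3, 123.3]
ee_rot: [0.002, 0.064, 0.998, 0.0]
force: [4.9, 1.3, 3.3]
grip_width: 0.202
grip_force: 59.8
[4.89353204 1.27631783 3.29075467] [ 0.34534838 -1.01202203 -0.01248233] [499.5055361  110.32391042 123.26095992]
```

```bash
python3 -m inch '1 -0.9 0.2 0 0 0;2.1 -1.8 0 0 0 0;2 -1.9 0 0 0 0;1.9 -2 0 0 0 0;1.8 -2.1 0 0 0 0;1.7 -2.2 0 0 0 0;1.55 -2.25 0 0 0 0;0 0 0 0 0 0;0 0 0 0 0 0;0 0 0 0 0 0'
```

```text
time_s: 12.8
eef_pos: [485.9, 99.1, 123.2]
ee_rot: [0.002, 0.064, 0.998, 0.001]
force: [4.8, 2.3, 5.6]
grip_width: 0.202
grip_force: 60.1
```

```bash
python3 -m inch '0.4 -0.5 0.3 0 0 0;0.3 -0.5 0.2 0 0 0;0.3 -0.5 0 0 0 0;0.3 -0.5 0 0 0 0;0.3 -0.5 0 0 0 0;0.3 -0.5 0 0 0 0;0.3 -0.5 0 0 0 0;0.2 -0.5 0 0 0 0;0.2 -0.5 0 0 0 0;0.2 -0.5 0 0 0 0'
```

```text
time_s: 13.63
eef_pos: [483.0, 95.3, 123.2]
ee_rot: [0.003, 0.064, 0.998, 0.002]
force: [5.8, 9.1, 7.4]
grip_width: 0.205
grip_force: 60.3
```

```bash
python3 -m inch '0.2 -0.5 0 0 0 0;0.2 -0.5 0 0 0 0;0.2 -0.5 0 0 0 0;0.2 -0.5 0 0 0 0;0 0 0 0 0 0;0 0 0 0 0 0;0 0 0 0 0 0;0 0 0 0 0 0;0 0 0 0 0 0;0 0 0 0 0 0'
```

```text
time_s: 14.47
eef_pos: [481.8, 93.4, 123.1]
ee_rot: [0.003, 0.064, 0.998, 0.001]
force: [3.9, 8.0, 8.0]
grip_width: 0.202
grip_force: 60.4
```

```bash
python3 -m inch '0.2 -0.5 0 0 0 0;0.2 -0.5 0 0 0 0;0.2 -0.5 0 0 0 0;0.2 -0.5 0 0 0 0;0.2 -0.5 0 0 0 0;0.2 -0.5 0 0 0 0;0.2 -0.5 0 0 0 0;0.2 -0.5 0 0 0 0;0 0 0 0 0 0;0 0 0 0 0 0'
```

```text
time_s: 15.3
eef_pos: [479.6, 89.9, 123.1]
ee_rot: [0.002, 0.064, 0.998, 0.002]
force: [4.2, 9.1, 9.1]
grip_width: 0.205
grip_force: 60.4
```

```bash
python3 -m inch '0.2 -0.5 0 0 0 0;0.2 -0.5 0 0 0 0;0.2 -0.5 0 0 0 0;0.2 -0.5 0 0 0 0;0.2 -0.5 0 0 0 0;0.2 -0.5 0 0 0 0;0.2 -0.5 0 0 0 0;0.2 -0.5 0 0 0 0;0 0 0 0 0 0;0 0 0 0 0 0'
```

```text
time_s: 16.13
eef_pos: [476.9, 85.6, 122.6]
ee_rot: [0.001, 0.064, 0.998, 0.001]
force: [3.4, 5.0, 4.1]
grip_width: 0.2
grip_force: 59.9
```

z fell 0.5 mm and the forces dropped at about 0.88 rad, which looks like the lock hole. Pressing gently.

```bash
python3 -m inch '0 0 0.2 0 0 0;0 0 0.2 0 0 0;0 0 0.2 0 0 0;0 0 0.2 0 0 0;0 0 0.2 0 0 0;0 0 0.2 0 0 0;0 0 0 0 0 0;0 0 0 0 0 0;0 0 0 0 0 0;0 0 0 0 0 0'
```

```text
time_s: 16.97
eef_pos: [476.2, 84.7, 120.9]
ee_rot: [0.0, 0.064, 0.998, 0.0]
force: [2.8, 3.4, 5.1]
grip_width: 0.206
grip_force: 60.2
```

```bash
python3 -m inch '0 0 0.4 0 0 0;0 0 0.5 0 0 0;0 0 0.5 0 0 0;0 0 0.6 0 0 0;0 0 0.6 0 0 0;0 0 0.6 0 0 0;0 0 0.6 0 0 0;0 0 0 0 0 0;0 0 0 0 0 0;0 0 0 0 0 0'
```

```text
time_s: 17.8
eef_pos: [475.9, 84.2, 116.9]
ee_rot: [-0.0, 0.064, 0.998, -0.001]
force: [1.0, -3.4, 3.3]
grip_width: 0.201
grip_force: 59.9
```

```bash
python3 -m inch '0 0 0.6 0 0 0;0 0 0.8 0 0 0;0 0 0.8 0 0 0;0 0 0.8 0 0 0;0 0 0.8 0 0 0;0 0 0.8 0 0 0;0 0 0.6 0 0 0;0 0 0.3 0 0 0;0 0 0 0 0 0;0 0 0 0 0 0'
```

```text
time_s: 18.63
eef_pos: [475.9, 84.1, 111.6]
ee_rot: [-0.0, 0.064, 0.998, -0.001]
force: [0.3, -4.8, 6.9]
grip_width: 0.2
grip_force: 60.3
```

```bash
python3 -m inch '0 0 0.5 0 0 0;0 0 0.5 0 0 0;0 0 0.5 0 0 0;0 0 0.4 0 0 0;0 0 0.4 0 0 0;0 0 0.4 0 0 0;0 0 0 0 0 0;0 0 0 0 0 0;0 0 0 0 0 0;0 0 0 0 0 0'
```

```text
time_s: 19.47
eef_pos: [475.9, 84.1, 109.0]
ee_rot: [-0.0, 0.064, 0.998, -0.001]
force: [0.2, -4.7, 7.4]
grip_width: 0.203
grip_force: 60.3
```

```bash
python3 -m inch '0 0 0.3 0 0 0;0 0 0.3 0 0 0;0 0 0.3 0 0 0;0 0 0.3 0 0 0;0 0 0.3 0 0 0;0 0 0.2 0 0 0;0 0 0 0 0 0;0 0 0 0 0 0;0 0 0 0 0 0;0 0 0 0 0 0'
```

```text
time_s: 20.3
eef_pos: [475.9, 84.0, 107.4]
ee_rot: [-0.0, 0.064, 0.998, -0.001]
force: [-1.2, -4.5, 7.7]
grip_width: 0.201
grip_force: 60.5
```

```bash
python3 -m inch '0 0 0.2 0 0 0;0 0 0.2 0 0 0;0 0 0.2 0 0 0;0 0 0.1 0 0 0;0 0 0 0 0 0;0 0 0 0 0 0;0 0 0 0 0 0;0 0 0 0 0 0;0 0 0 0 0 0;0 0 0 0 0 0'
```

```text
time_s: 21.13
eef_pos: [476.0, 84.0, 107.3]
ee_rot: [0.0, 0.064, 0.998, -0.001]
force: [-3.2, -5.0, 14.1]
grip_width: 0.201
grip_force: 61.3
```

Seated: TCP 107.3, which is 16 mm below the track contact as it must be. Easing the load, releasing and backing off.

```bash
python3 -m inch '0 -0.3 -0.4 0 0 0;0 -0.3 -0.4 0 0 0;0 0 0 0 0 0;0 0 0 0 0 0;0 0 0 0 0 0;0 0 0 0 0 0;0 0 0 0 0 0;0 0 0 0 0 0;0 0 0 0 0 0;0 0 0 0 0 0' && python3 -m inch '0 0 0 0 0 0;0 0 0 0 0 0;0 0 0 0 0 0;0 0 0 0 0 0;0 0 0 0 0 0;0 0 0 0 0 0;0 0 -2 0 0 0;0 0 -4 0 0 0;0 0 -8 0 0 0;0 0 -8 0 0 0' 0.5 && python3 -m inch '0 0 -10 0 0 0;0 0 -15 0 0 0;0 0 -15 0 0 0;0 0 -15 0 0 0;0 0 -15 0 0 0;0 0 -10 0 0 0;0 0 -5 0 0 0;0 0 0 0 0 0;0 0 0 0 0 0;0 0 0 0 0 0'; python3 look.py w5
```

```text
time_s: 21.97
eef_pos: [475.9, 83.9, 107.3]
ee_rot: [-0.0, 0.064, 0.998, -0.0]
force: [0.8, -1.8, 7.2]
grip_width: 0.199
grip_force: 60.2
time_s: 22.8
eef_pos: [476.0, 84.2, 130.0]
ee_rot: [0.0, 0.064, 0.998, 0.0]
force: [-0.3, 0.4, -0.1]
grip_width: 0.498
grip_force: 0.0
time_s: 23.63
eef_pos: [475.6, 84.2, 213.5]
ee_rot: [-0.001, 0.064, 0.998, -0.0]
force: [0.3, 0.1, -1.1]
grip_width: 0.501
grip_force: 0.0
23.6833 [475.601  84.152 213.465] [-0.001  0.064  0.998 -0.   ] [0.404 0.526 0.787] 0.4955881033592158
```

View pics/w5.png

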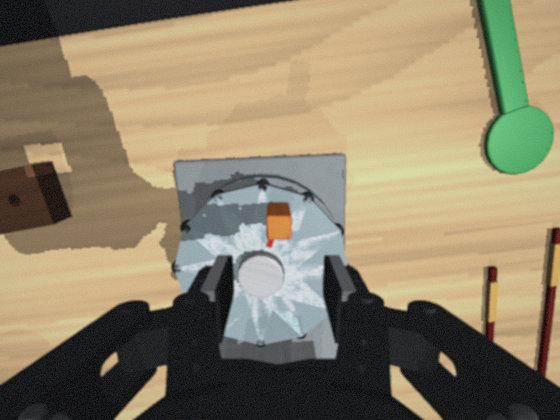

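The picture shows the pin upright at (279,221) on the turned wheel, with the red stripe leading to it from the hub at (261,273). The gripper is clear and everything else in view is undisturbed, so I'm handing in.

```bash
python3 -c "
from rig import ctrl;print(ctrl.finish_job())"
```

```text
the job is handed in; nothing more can be done
None
```

The pin dropped into the lock hole at about 0.88 rad and was pushed fully home, the wheel stayed locked after release, and I handed the job in at about 24 s; no verdict came back.

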